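# Weigh the pan of capacitors on the hanging scale

### The job

Weigh the pan of capacitors: hang it by its loop on the hook of the hanging scale and lower it gradually until the sprung hook carries the whole weight, so that the hook neither jerks nor bobs when you let go; do not drag the hook down to its stop. When the pan hangs still, press the HOLD key on the scale's indicator and leave the pan hanging. Do not disturb the pan with the heat sink, the jar or the solder spool.

Things in the scene. Friction and masses are not known exactly. Their poses are not given: they have to be found in the camera images.
- cap_pan: PAN TO WEIGH, right of the vise: loose aluminium dish, 112 mm across, 16 mm high, with three upright capacitors (tops 35 mm above the underside). From its middle a rod rises to a round black grip sleeve and, above it, a wire loop lying in the pan's y-z plane. Hidden mass 0.19 to 0.58 kg, centre of mass on the rod below the sleeve. Origin: centre of underside, z up
- cap_pan_grip (a point): middle of that pan's grip sleeve (16 mm diameter, 56 to 108 mm above the pan's underside), 85 mm above the underside; grasp here with the tool tilted about 40 degrees from straight down, in the direction of the pan's x, so that the gripper stays clear of loop and hook
- cap_pan_loop (a point): centre of the top bar of that pan's loop, 172 mm above the underside; this bar comes to lie in the hook. The loop is closed, of 6 mm wire, 44 mm wide, 62 mm high (inside 32 x 51 mm), from 113 to 175 mm above the underside
- sink_pan: bystander: same pan, but with a heat sink in it instead of capacitors; the two may stand in either place, 130 to 190 mm apart. Origin: centre of the underside
- stand: hanging scale, fixed: base plate (260 x 310 mm, top 19 mm above the bench), column 128 mm behind the origin, arm and load-cell head over the hook (52 x 78 mm, underside 378 mm above the bench, bush below it down to 359 mm). Indicator box on the plate at +y (case 54 mm high, display behind the key up to 87 mm). Origin: on the bench below the hook's shank; -x is the front, where the hook opens; z up
- hook (a joint): dip of the sprung hook in m: 0 unloaded, grows downwards; the spring gives 90 N/m with little damping: the pan makes it dip 20 to 64 mm, by its weight, and if it is let go before the hook carries just that weight the hook bobs up and down for a second or two; its stop is at 82 mm, and from 75 mm on it counts as dragged to the stop
- hook_seat (a point): where the centre of the loop's bar lies when seated in the hook's bowl (moves with the hook; 288 mm above the bench unloaded). The hook is 7 mm round steel in the stand's x-z plane, bowl 22 mm wide inside, its underside 10 mm below this point; the shank stands on the same vertical line, from 48 mm above this point upwards
- hook_tip (a point): top of the hook's free tip, 21 mm in front (-x of the stand) and 20 mm above hook_seat; the bar passes over this tip (bar centre at least 4 mm above it), stays in front of the shank and then goes down into the bowl
- key (a joint): travel of the HOLD key in m: 0 out, 0.006 fully pressed (5 N); it springs back. Pressed counts from 0.004
- key_top (a point): centre of the top of the HOLD key, a white round key 24 mm across on the front of the indicator box, pressed straight down
- jar: bystander: white screw-top jar, 59 mm across, 66 mm high. Origin: centre of the underside
- spool: bystander: solder spool, 67 x 82 x 66 mm. Origin: centre of the underside

How it is judged:
By the outcome, as a careful person would: the job done as asked, in the order asked, and still so for the second after the job is handed in, with the robot touching nothing.
It also fails if it takes over 72 s, if anything falls off the work surface, if the arm or the gripper's body presses on something with over 40 N, if the wrist force passes 120 N, or if a joint passes its speed limit or range.

### The arm

A 6-joint arm with a two-finger parallel gripper is mounted at the origin on a cart in front of the work surface, level with it; the furniture and walls round the work are solid. World frame = base frame: x ahead of the robot, y to its left, z up, the work surface at z = 0. Lengths are in m, angles in rad, forces in N, time in s.
With the tool pointing down it reaches from about 0.3 to 0.875 m from the base axis. Payload 6.4 kg.
Tool frame: the origin (TCP) lies between the finger pads; the fingertips stand 25 mm ahead of it and the grasp point (between the pads) lies 6 mm ahead of it; z points along the fingers, y is the line along which they close (so a half turn about z gives the same grasp; the last joint's range is limited). The gripper opens to 85 mm and grips with 20 to 120 N. Pads are 22 mm wide; open, the fingers measure 114 mm over their backs; the gripper's body (76 mm by 85 mm) begins 54 mm behind the grasp point. The pads swing forward as they close: fully open they stand 13 mm farther back than shut.
Start: joints at [-1.414, 0.181, 1.607, -0, 1.354, -0.206], TCP at [0.204, -0.538, 0.218] pointing down, gripper open.
Joint ranges: [-2.99, 2.99], [-0.89, 2.07], [0.3, 2.58], [-1.14, 4.28], [0, 2.63], [-3.12, 3.12]. Speed limits (rad/s): [2.57, 2.57, 3.01, 3.14, 3.14, 3.14].

### API

Orientations are given as a unit quaternion [w, x, y, z].
In Python, from bench import ctrl gives the robot as it stands.
- The arm moves only by the tool servo_tool, never from a script. Its argument "series" is text: rows parted by semicolons, each of 7 numbers parted by spaces: the gripper command: -1 is fully open, 1 is shut, values between are in proportion, then the shift along the tool's x, y, z in m, then the turn, a rotation vector about the tool's x, y, z in degrees. A call has 1 to 12 rows; each row is the pose to reach, as a shift and turn from the pose commanded when the call began, along the tool's axes at that moment; what a row does not reach only later rows make up. A row lasts 1/12 s, in which the tool goes at most 41.7 mm and 7.16 degrees, less where a joint would pass 70% of its speed; a pose out of reach is approached as far as the arm can. A call with a gripper value outside its range is refused whole. The fingers move at their own pace and stop on an object; the grip force is fixed at half the most. Time passes only in rows, so rows that repeat a pose let the fingers close. It gives the time, the measured TCP pose, the force, the opening and the grip force at its end, in the units of the state.
- ctrl.get_obs(): the state, without advancing time (a new reading comes with each control period).
- ctrl.camera(name): name is "scene" or "top"; returns a dict with "img" (420x560x3 uint8, red, green, blue), "z_map" (420x560 float32, m along the optical axis (not along the pixel's ray), 0 where there is no reading), "fovy" (degrees; the focal length in pixels is half the picture's height over the tangent of half this angle, whatever the lens; pixels are square), "cx", "cy" (the principal point, pixels), "k1" (the pictures are not rectified: a ray, as slopes to the right and down, at radius r is drawn at 1 + k1 r^2 times it, then the intrinsics apply), "extrinsics" (4x4, takes a point from camera to world coordinates). Camera axes: x right, y down, z forward; pixel columns grow to the right and rows downward; lengths in m; the calibration is good to about 2 mm. A picture is of the moment at which its call begins.
- ctrl.hand_in(): hands the job in; it is judged then, once.
The state is a dict: "time_s": time; "q": joint angles; "dq": joint speeds; "joint_efforts": joint torques, N m; "eef_pos": TCP position; "eef_rot": TCP orientation; "wrist_force": force on the tool from outside, world axes, zero at the start; "torque": the same for the moment, N m; "opening": opening from 0.0 (shut) to 1.0 (fully open); "grasp_force": force on a finger pad.
Only numpy, scipy, OpenCV 4.12 (cv2) and the standard library are available. Lean on these libraries where they do the work, as an engineer would, in place of code of your own. Each camera call takes 0.05 s, during which the arm holds its last target. There are 200 camera calls.

## Working session

There is one attempt and no reset: what is moved stays moved. The work goes in short steps, Python scripts to look and compute and a tool call to move; the robot and the scene stay as the last step left them, time stands still between calls to the robot, and variables do not carry over. Pictures are saved under pics/ and viewed, at most 10 in all, crops included, and the job is handed in when it is done.

Besides the shell and the picture viewer there is one more tool, called after "Emit:" as a command line: name --argument value ..., lists and objects as JSON in quotes. servo_tool: Moves the arm, as the interface text tells. Its arguments: {"type":"object","properties":{"series":{"type":"string"}},"required":["series"]}

```bash
ls; mkdir -p pics; cat > h.py <<'E'
import numpy as np, cv2
from bench import ctrl
def cam(n):
    c=ctrl.camera(n); c['f']=c['img'].shape[0]/2/np.tan(np.radians(c['fovy'])/2); return c
def rays(c,uv):
    uv=np.atleast_2d(np.array(uv,float)); K=np.array([[c['f'],0,c['cx']],[0,c['f'],c['cy']],[0,0,1]])
    p=cv2.undistortPoints(uv[:,None],K,np.array([c['k1'],0,0,0.]))[:,0]
    return np.c_[p,np.ones(len(p))]
def pts(c,uv,z):  # depth points
    E=np.array(c['extrinsics']); return (rays(c,uv)*np.reshape(z,(-1,1)))@E[:3,:3].T+E[:3,3]
def onplane(c,uv,h):
    E=np.array(c['extrinsics']); d=rays(c,uv)@E[:3,:3].T; o=E[:3,3]
    return o+d*((h-o[2])/d[:,2])[:,None]
def cloud(c):
    H,W=c['z_map'].shape; v,u=np.mgrid[:H,:W]; 
    return pts(c,np.c_[u.ravel(),v.ravel()],c['z_map'].ravel()).reshape(H,W,3)
def save(c,n): cv2.imwrite('pics/'+n,c['img'][:,:,::-1])
E
python3 - <<'E'
from h import *
o=ctrl.get_obs(); print(o)
for n in('scene','top'):
    c=cam(n); save(c,n+'1.png'); print(n,c['fovy'],c['cx'],c['cy'],c['k1'],np.round(c['extrinsics'],3).tolist())
    np.savez('/tmp/'+n+'1.npz',**c)
E
```

```text
pics
{'time_s': 0.0, 'q': array([-1.41431298e+00,  1.81557727e-01,  1.60797269e+00,  9.83160693e-06,
        1.35381820e+00, -2.06316472e-01]), 'dq': array([-1.73986909e-03, -9.07883193e-05,  4.27157969e-04,  1.35034136e-03,
        6.38082080e-04, -4.30063809e-04]), 'joint_efforts': array([-1.24258266e-03, -4.44872189e+01, -3.51339841e+01, -3.88791550e-04,
        9.08417132e-03,  1.52490082e-05]), 'eef_pos': array([ 0.20398428, -0.53699784,  0.21689187]), 'eef_rot': array([-8.77589563e-04,  9.83591916e-01,  1.80405574e-01,  2.66721415e-05]), 'wrist_force': array([-0.20071982,  0.06516682,  0.11881407]), 'torque': array([-0.01844223,  0.03525964, -0.00752335]), 'grasp_force': 0.0, 'opening': 1.0038366348823444}
scene 52.38134911829103 277.114188211919 206.5164025691995 -0.12964661914087766 [[-0.783, -0.278, 0.557, -0.242], [-0.622, 0.347, -0.702, 1.006], [0.002, -0.896, -0.445, 0.806], [0.0, 0.0, 0.0, 1.0]]
top 50.26657808724811 280.1846418647685 214.2592302147456 -0.05836062120608505 [[-0.017, -0.997, 0.082, 0.449], [-1.0, 0.016, -0.005, -0.012], [0.004, -0.082, -0.997, 1.411], [0.0, 0.0, 0.0, 1.0]]
```

View pics/scene1.png

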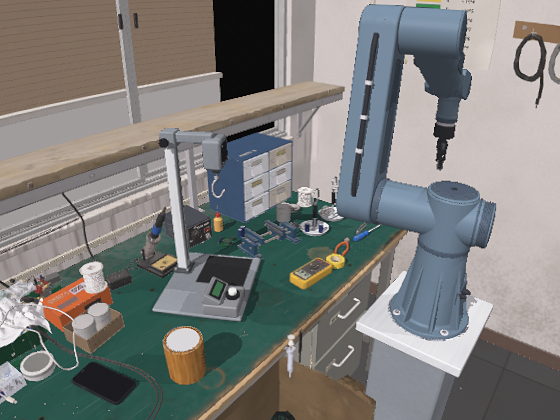

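View pics/top1.png

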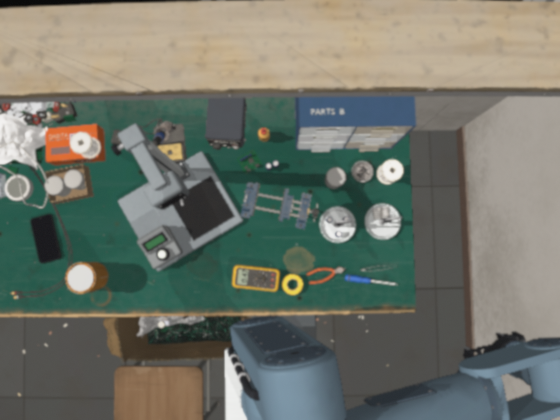

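The scene view shows the hook at about (219,188), the HOLD key at (233,293), and two pans near (317,227) and (330,212). In the top view the pans are at (338,224) and (383,221), and the key is at (161,254). I'll zoom in on both.

```bash
python3 - <<'E'
from h import *
s=dict(np.load('/tmp/scene1.npz'));t=dict(np.load('/tmp/top1.npz'))
a=cv2.resize(s['img'][170:250,280:380],(400,320),interpolation=3)
b=cv2.resize(t['img'][150:250,310:410],(400,400),interpolation=3)
e=cv2.resize(s['img'][130:210,190:290],(400,320),interpolation=3)
d=cv2.resize(t['img'][140:280,110:250],(400,280),interpolation=3)
im=np.zeros((600,800,3),np.uint8);im[:300,:400]=a[:300];im[300:,:400]=e[:300];im[:320,400:]=b[:320];im[320:,400:]=d
cv2.imwrite('pics/z1.png',im[:,:,::-1])
# pans rough
print('pans',onplane(t,[[338,224],[383,221]],.01).round(3).tolist(), 'key',onplane(t,[[161,254]],.06).round(3).tolist())
print(pts(s,[[317,227],[330,212],[219,190],[233,293]],[s['z_map'][y,x] for x,y in[[317,227],[330,212],[219,190],[233,293]]]).round(3))
E
```

```text
pans [[0.53, -0.2, 0.01], [0.537, -0.343, 0.01]] key [[0.445, 0.342, 0.06]]
[[ 0.533 -0.219  0.003]
 [ 0.554 -0.345  0.01 ]
 [ 0.914 -0.074  0.103]
 [ 0.437  0.346  0.074]]
```

View pics/z1.png

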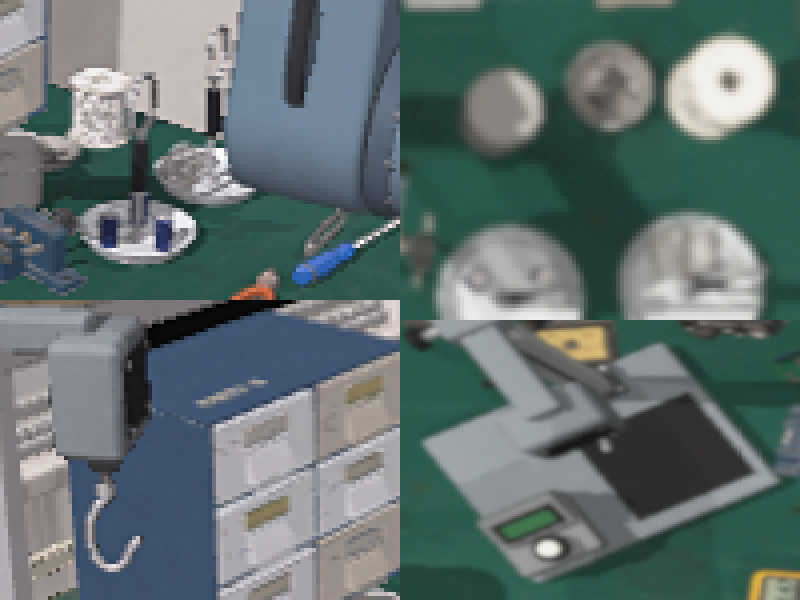

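The pan at top (338,224) holds the blue capacitors, so it is the pan to weigh. The other one, at (383,221), holds the heat sink. The hook opens to the right in the scene view, towards the plate's dark mat. Next I'll measure from the point clouds.

```bash
python3 - <<'E'
from h import *
s=dict(np.load('/tmp/scene1.npz'));t=dict(np.load('/tmp/top1.npz'))
for n,c in(('s',s),('t',t)):
    P=cloud(c); ok=c['z_map']>0; x,y,z=P[...,0],P[...,1],P[...,2]
    m=ok&(abs(z-.019)<.006)&(x>.35)&(x<.9)&(y>.0)&(y<.5)
    if m.sum()>50:
        r=cv2.minAreaRect((P[m][:,:2]*1000).astype(np.float32)); print(n,'plate',m.sum(),r, np.median(z[m]))
    m=ok&(z>.365)&(z<.48)&(x>.35)&(x<.9)&(y>.0)&(y<.5)
    print(n,'head/arm',m.sum(), cv2.minAreaRect((P[m][:,:2]*1000).astype(np.float32)))
    m=ok&(z>.1)&(z<.36)&(x>.35)&(x<.8)&(y>.0)&(y<.5)
    print(n,'column/hook',m.sum())
    if n=='s':
        q=P[m]; v,u=np.where(m)
        k=(u>205)&(u<235); print(np.c_[u,v][k][::3].tolist()); print(q[k][::3].round(3).tolist()); print('col',np.median(q[~k],0),q[~k].min(0),q[~k].max(0))
    m=ok&(z>.02)&(z<.2)&(np.hypot(x-.53,y+.2)<.08)
    q=P[m]; print(n,'pan',m.sum()); 
    for a,b in((.02,.05),(.05,.11),(.112,.18)):
        k=(q[:,2]>a)&(q[:,2]<b); print(a,k.sum(), q[k].mean(0).round(4) if k.any() else'',q[k][::max(1,k.sum()//25)].round(3).tolist())
E
```

```text
s plate 4362 ((647.66357421875, 288.0735168457031), (496.3450927734375, 529.0100708007812), 70.15568542480469) 0.019410375399969537
s head/arm 4324 ((723.2941284179688, 250.27064514160156), (499.6486511230469, 352.97955322265625), 89.89628601074219)
s column/hook 1366
[[215, 173], [215, 174], [215, 175], [218, 175], [216, 176], [214, 177], [217, 177], [215, 178], [218, 178], [217, 179], [215, 180], [213, 181], [216, 181], [212, 183], [212, 184], [211, 185], [211, 186], [211, 187], [211, 188], [211, 189], [224, 189], [213, 190], [225, 190], [214, 191], [224, 191], [214, 192], [213, 193], [222, 193], [214, 194], [222, 194], [216, 195], [222, 195], [217, 196], [220, 196], [217, 197], [220, 197]]
[[0.589, 0.241, 0.357], [0.59, 0.241, 0.354], [0.591, 0.24, 0.35], [0.589, 0.231, 0.348], [0.589, 0.239, 0.347], [0.592, 0.244, 0.345], [0.582, 0.241, 0.347], [0.586, 0.246, 0.344], [0.583, 0.237, 0.342], [0.582, 0.242, 0.341], [0.59, 0.242, 0.336], [0.597, 0.244, 0.332], [0.59, 0.238, 0.332], [0.601, 0.245, 0.325], [0.599, 0.247, 0.323], [0.602, 0.248, 0.319], [0.601, 0.249, 0.317], [0.603, 0.2
[... 4085 characters left out ...]
2], [0.522, -0.196, 0.105], [0.522, -0.199, 0.104]]
0.112 52 [ 0.5282 -0.1967  0.155 ] [[0.532, -0.19, 0.17], [0.532, -0.196, 0.171], [0.532, -0.201, 0.171], [0.531, -0.207, 0.172], [0.532, -0.213, 0.17], [0.53, -0.18, 0.164], [0.529, -0.184, 0.173], [0.529, -0.19, 0.169], [0.529, -0.195, 0.177], [0.529, -0.201, 0.171], [0.528, -0.206, 0.175], [0.529, -0.213, 0.167], [0.528, -0.176, 0.15], [0.527, -0.18, 0.162], [0.527, -0.185, 0.167], [0.526, -0.19, 0.17], [0.526, -0.195, 0.173], [0.529, -0.208, 0.124], [0.529, -0.213, 0.13], [0.526, -0.213, 0.168], [0.526, -0.179, 0.127], [0.526, -0.185, 0.127], [0.526, -0.191, 0.122], [0.527, -0.198, 0.116], [0.527, -0.204, 0.116], [0.526, -0.209, 0.121]]
```

```bash
cat >> h.py <<'E'
from scipy.spatial.transform import Rotation as R
def rot(o): return R.from_quat(np.roll(o['eef_rot'],-1))
def tgt(yaw,tilt):  # tool z down, tilted toward heading yaw (deg); tool y horizontal
    a,b=np.radians([yaw,tilt]); z=np.array([np.sin(b)*np.cos(a),np.sin(b)*np.sin(a),-np.cos(b)]); y=np.array([np.sin(a),-np.cos(a),0])
    return R.from_matrix(np.c_[np.cross(y,z),y,z])
def go(grasp,yaw,tilt,off=.006):
    """print shift (tool axes) and rotvec deg to bring the grasp point to 'grasp'"""
    o=ctrl.get_obs(); r0=rot(o); r1=tgt(yaw,tilt); p=np.array(grasp)-off*r1.as_matrix()[:,2]
    d=r0.inv().apply(p-o['eef_pos']); w=(r0.inv()*r1).as_rotvec(degrees=True)
    print('shift',d.round(4),'turn',w.round(2),'world d',(p-o['eef_pos']).round(4)); return d,w
E
python3 - <<'E'
from h import *
s=dict(np.load('/tmp/scene1.npz'));t=dict(np.load('/tmp/top1.npz'))
S,T=cloud(s),cloud(t)
for n,P in(('s',S),('t',T)):
    x,y,z=[P[...,i] for i in range(3)]
    q=P[(z>.115)&(z<.18)&(np.hypot(x-.53,y+.196)<.035)]; w=np.linalg.eigh(np.cov(q[:,:2].T))[1][:,1]; print(n,'loop',q.mean(0),(q[:,1].min()+q[:,1].max())/2,'ydir deg',np.degrees(np.arctan2(w[1],w[0])),'ztop',np.percentile(q[:,2],95))
    m=((z>.012)&(z<.03)&(x>.4)&(x<.78)&(y>.08)&(y<.47)).astype(np.uint8)
    k,l,st,ce=cv2.connectedComponentsWithStats(m); i=1+st[1:,4].argmax(); print(n,'plate',st[i,4],cv2.minAreaRect((P[l==i][:,:2]*1000).astype(np.float32)))
    m=(z>.385)&(z<.45)&(np.hypot(x-.588,y-.24)<.07); print(n,'head',m.sum(),cv2.minAreaRect((P[m][:,:2]*1000).astype(np.float32)),P[m].max(0))
x,y,z=[S[...,i] for i in range(3)]
m=(z>.275)&(z<.362)&(np.hypot(x-.588,y-.24)<.035); q=S[m]; w=np.linalg.eigh(np.cov(q[:,:2].T))[1][:,1]
print('hook',q.mean(0),np.degrees(np.arctan2(w[1],w[0])),q[:,2].min(),q[q[:,2]>.345].mean(0), q[(q[:,2]<.286)].mean(0))
for n,c,P in(('s',s,S),('t',t,T)):
    im=c['img'].astype(int); x,y,z=[P[...,i] for i in range(3)]
    m=(im.min(2)>190)&(np.hypot(x-.443,y-.344)<.03)&(z>.03); v,u=np.where(m); print('key',n,m.sum(),u.mean(),v.mean(),P[m].mean(0),np.median(z[m]))
print(ctrl.get_obs()['time_s']); go([.53-.064,-.196,.085+.077],0,40)
E
```

```text
s loop [ 0.53057318 -0.19592183  0.14722917] -0.19525483549536082 ydir deg 91.9796417335563 ztop 0.1729721942233283
s plate 4137 ((634.5703125, 286.88116455078125), (339.8180847167969, 388.0169372558594), 30.099178314208984)
s head 570 ((579.0952758789062, 253.10498046875), (94.12211608886719, 63.999114990234375), 60.21375274658203) [0.6293628  0.2839176  0.44998107]
t loop [ 0.52831926 -0.19650805  0.15667856] -0.19638561721284298 ydir deg 91.71300209795575 ztop 0.17552788847969322
t plate 5831 ((616.7230834960938, 302.98095703125), (334.2677001953125, 334.7012939453125), 30.89667510986328)
t head 260 ((575.81982421875, 218.53407287597656), (36.463783264160156, 86.7359390258789), 58.484615325927734) [0.62232127 0.25674636 0.44997309]
hook [0.58851104 0.24081181 0.31697287] -150.85262747973067 0.28195140848362743 [0.58693752 0.23982099 0.35040906] [0.58627028 0.2383935  0.28329097]
key s 43 231.6046511627907 290.72093023255815 [0.44540074 0.34227125 0.07551482] 0.07659945509891697
key t 41 161.2439024390244 254.0 [0.44528979 0.33734443 0.07664388] 0.07654381478144345
0.1
shift [ 0.3624 -0.2272  0.0509] turn [-7.34 39.55 19.9 ] world d [ 0.2581  0.3411 -0.0504]
```

Emit:
servo_tool --series "-1 0.03 -0.019 0.004 -0.6 3.3 1.7; -1 0.06 -0.038 0.008 -1.2 6.6 3.3; -1 0.09 -0.057 0.013 -1.8 9.9 5; -1 0.12 -0.076 0.017 -2.4 13.2 6.6; -1 0.15 -0.095 0.021 -3 16.5 8.3; -1 0.18 -0.114 0.025 -3.7 19.8 10; -1 0.21 -0.133 0.03 -4.3 23 11.6; -1 0.24 -0.152 0.034 -4.9 26.4 13.3; -1 0.27 -0.17 0.038 -5.5 29.7 15; -1 0.3 -0.19 0.042 -6.1 33 16.6; -1 0.33 -0.208 0.047 -6.7 36.3 18.3; -1 0.362 -0.227 0.051 -7.3 39.6 19.9"

```text
time_s: 1.1
eef_pos: [0.4622, -0.1959, 0.1665]
eef_rot: [0.001, 0.939, -0.001, 0.344]
wrist_force: [1.0, -0.1, -1.0]
opening: 0.999
grasp_force: 0.0
```

```bash
python3 - <<'E'
from h import *
c=cam('top'); im=cv2.resize(c['img'][150:300,260:460],(800,600),interpolation=3); cv2.imwrite('pics/t2.png',im[:,:,::-1])
o=ctrl.get_obs();print(o['time_s'],o['eef_pos'],o['q'].round(2),o['wrist_force'])
go([.4665,-.198,.162],2,40); go([.5305,-.196,.085],2,40)
E
```

```text
1.15 [ 0.46258023 -0.18840526  0.16324282] [-1.04 -0.29  2.35  0.82  0.88  0.05] [-0.10330097  5.42289996 -3.40850058]
shift [ 0.0023  0.0097 -0.0026] turn [ 0.88 -0.24 -1.81] world d [ 0.0001 -0.0097  0.0034]
shift [0.0014 0.0084 0.0975] turn [ 0.88 -0.24 -1.81] world d [ 0.0641 -0.0077 -0.0736]
```

View pics/t2.png

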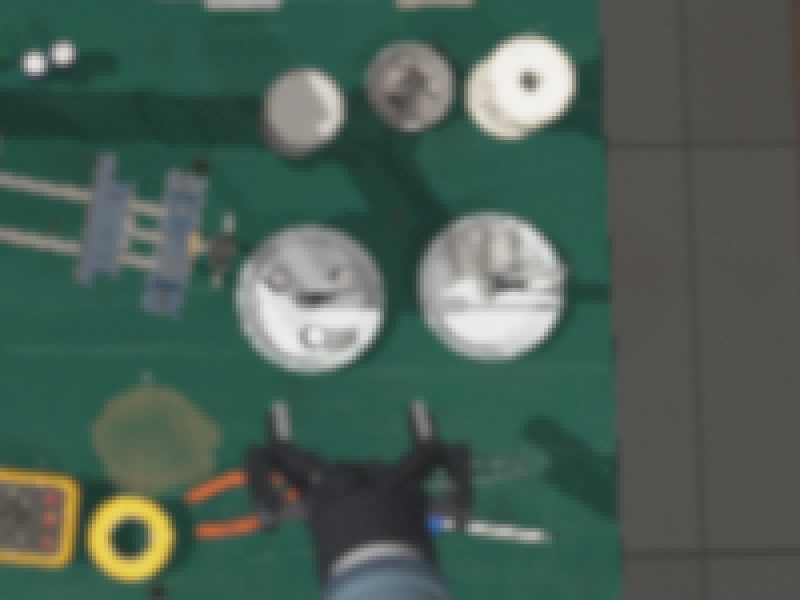

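The gripper is behind the pan, with its centre at crop (350,450). Allowing for perspective at its height, that lines up with the pan at (312,298). Next I'll advance along the tool axis.

Emit:
servo_tool --series "-1 0 0 0.005 0.6 0 -0.7; -1 0 0 0.02 1.3 0 -1.5; -1 0 0 0.035 1.3 0 -1.5; -1 0 0 0.05 1.3 0 -1.5; -1 0 0 0.065 1.3 0 -1.5; -1 0 0 0.08 1.3 0 -1.5; -1 0 0 0.092 1.3 0 -1.5; -1 0 0 0.1 1.3 0 -1.5; -1 0 0 0.1 1.3 0 -1.5; -1 0 0 0.1 1.3 0 -1.5; -1 0 0 0.1 1.3 0 -1.5; -1 0 0 0.1 1.3 0 -1.5"

```text
time_s: 2.15
eef_pos: [0.5263, -0.1976, 0.0908]
eef_rot: [-0.005, 0.939, 0.016, 0.343]
wrist_force: [0.2, -0.2, -0.3]
opening: 1.0
grasp_force: 0.0
```

```bash
python3 - <<'E'
from h import *
c=cam('scene'); im=cv2.resize(c['img'][160:260,260:393],(800,600),interpolation=3); cv2.imwrite('pics/s3.png',im[:,:,::-1])
o=ctrl.get_obs();print(o['time_s'],o['eef_pos'],o['wrist_force'])
P=cloud(c);x,y,z=[P[...,i] for i in range(3)]
q=P[(z>.13)&(z<.18)&(np.hypot(x-.53,y+.196)<.03)];print(q.mean(0))
go([.5305,-.196,.085],2,40)
E
```

```text
2.2 [ 0.52632026 -0.1975531   0.09087298] [-0.231744    0.61637287  0.15185559]
[ 0.53104038 -0.1967136   0.15469234]
shift [-0.0005 -0.0014  0.0012] turn [ 0.07 -0.09  0.03] world d [ 0.0003  0.0014 -0.0013]
```

View pics/s3.png

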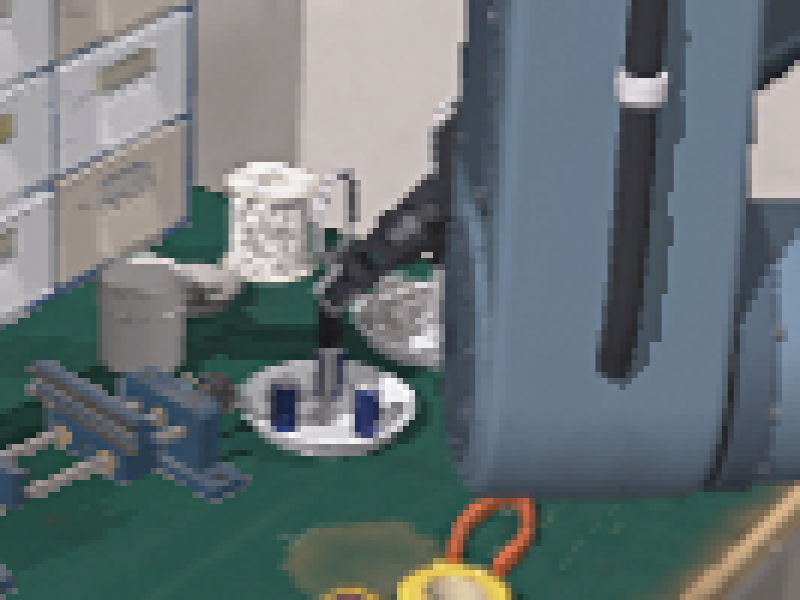

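The fingers straddle the black sleeve at about crop (335,300) and the pan stands undisturbed. Now I'll close the gripper.

Emit:
servo_tool --series "1 0 0 0 0 0 0; 1 0 0 0 0 0 0; 1 0 0 0 0 0 0; 1 0 0 0 0 0 0; 1 0 0 0 0 0 0; 1 0 0 0 0 0 0; 1 0 0 0 0 0 0; 1 0 0 0 0 0 0; 1 0 0 0 0 0 0; 1 0 0 0 0 0 0"

```text
time_s: 3.03
eef_pos: [0.5263, -0.1969, 0.0902]
eef_rot: [-0.006, 0.939, 0.016, 0.342]
wrist_force: [0.5, 0.3, -0.4]
opening: -0.004
grasp_force: 0.0
```

```bash
python3 - <<'E'
from h import *
c=cam('scene'); t=cam('top')
im=np.zeros((600,800,3),np.uint8)
im[:,:400]=cv2.resize(c['img'][175:250,290:340],(400,600),interpolation=3); im[:,400:]=cv2.resize(t['img'][180:270,310:370],(400,600),interpolation=3)
cv2.imwrite('pics/s4.png',im[:,:,::-1])
o=ctrl.get_obs();print(o['time_s'],o['eef_pos'],o['opening'],o['grasp_force'])
for c in(c,t):
    P=cloud(c);x,y,z=[P[...,i] for i in range(3)]
    q=P[(z>.13)&(z<.18)&(np.hypot(x-.53,y+.196)<.04)];print(q.mean(0),q.min(0),q.max(0))
E
```

```text
3.1333 [ 0.52629843 -0.19693627  0.09021701] 0.0026265328884214133 0.0
[ 0.52965378 -0.19481565  0.15435047] [ 0.50429145 -0.2186753   0.13139326] [ 0.53427305 -0.17242104  0.17972266]
[ 0.51371431 -0.19642505  0.15327051] [ 0.49084228 -0.21699075  0.13027328] [ 0.53188515 -0.1763465   0.1770667 ]
```

View pics/s4.png

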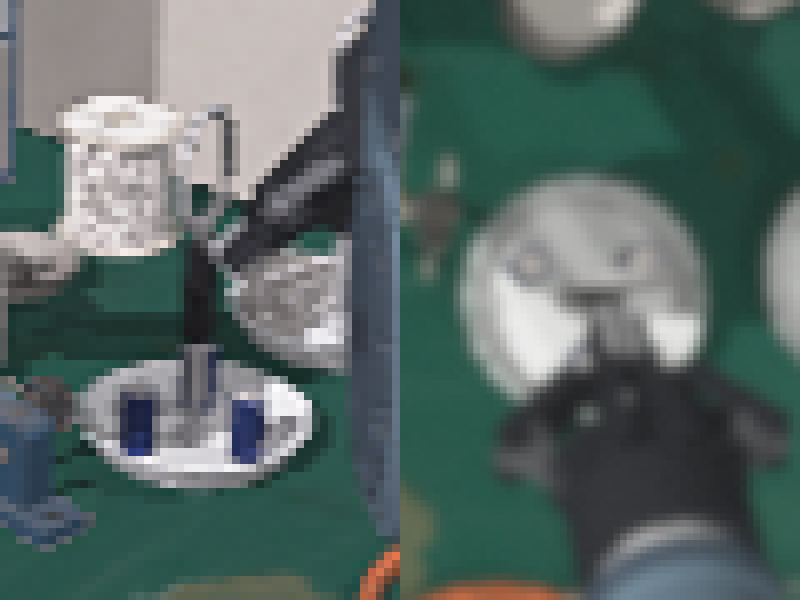

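The gripper has closed in front of the sleeve and missed it: the fingertips are at crop (230,245) and the sleeve is at (200,290). I'll measure the tip to find the offset.

```bash
python3 - <<'E'
from h import *
c=cam('scene');P=cloud(c)
for v in range(200,214):
    print(v,[(u,*P[v,u].round(3)) for u in range(315,324)])
o=ctrl.get_obs();zt=rot(o).as_matrix()[:,2];print(zt,o['eef_pos'],o['eef_pos']+.025*zt)
t=cam('top');Q=cloud(t);
for v in range(222,236,1): print(v,[tuple(Q[v,u].round(3)) for u in(339,341,343)])
E
```

```text
200 [(315, np.float64(0.678), np.float64(-0.419), np.float64(0.001)), (316, np.float64(0.672), np.float64(-0.419), np.float64(0.002)), (317, np.float64(0.531), np.float64(-0.206), np.float64(0.124)), (318, np.float64(0.532), np.float64(-0.213), np.float64(0.121)), (319, np.float64(0.665), np.float64(-0.432), np.float64(-0.0)), (320, np.float64(0.662), np.float64(-0.435), np.float64(-0.001)), (321, np.float64(0.48), np.float64(-0.151), np.float64(0.16)), (322, np.float64(0.47), np.float64(-0.142), np.float64(0.166)), (323, np.float64(0.464), np.float64(-0.139), np.float64(0.169))]
201 [(315, np.float64(0.672), np.float64(-0.41), np.float64(0.001)), (316, np.float64(0.534), np.float64(-0.203), np.float64(0.12)), (317, np.float64(0.529), np.float64(-0.203), np.float64(0.121)), (318, np.float64(0.666), np.float64(-0.426), np.float64(-0.003)), (319, np.float64(0.663), np.float64(-0.429), np.float64(-0.004)), (320, np.float64(0.496), np.float64(-0.17), np.float64(0.144)), (321, np.float64(0.483), np.float64(-0.156), np.float64(0.153)), (322, np.float64(0.474), np.float64(-0.149), np.float6
[... 9103 characters left out ...]
64(-0.187), np.float64(0.127)), (np.float64(0.5), np.float64(-0.192), np.float64(0.132)), (np.float64(0.5), np.float64(-0.198), np.float64(0.13))]
233 [(np.float64(0.497), np.float64(-0.187), np.float64(0.128)), (np.float64(0.497), np.float64(-0.191), np.float64(0.142)), (np.float64(0.497), np.float64(-0.197), np.float64(0.134))]
234 [(np.float64(0.494), np.float64(-0.186), np.float64(0.134)), (np.float64(0.494), np.float64(-0.191), np.float64(0.142)), (np.float64(0.494), np.float64(-0.196), np.float64(0.144))]
235 [(np.float64(0.491), np.float64(-0.184), np.float64(0.143)), (np.float64(0.491), np.float64(-0.19), np.float64(0.145)), (np.float64(0.491), np.float64(-0.195), np.float64(0.151))]
```

The tip is about 46 mm short of where the stated TCP puts it, along the tool axis. I'll work from that measured offset: open, then advance.

Emit:
servo_tool --series "-1 0 0 0 0 0 0; -1 0 0 0 0 0 0; -1 0 0 0 0 0 0; -1 0 0 0 0 0 0; -1 0 0 0 0 0 0; -1 0 0 0.006 0 0 0; -1 0 0 0.016 0 0 0; -1 0 0 0.028 0 0 0; -1 0 0 0.038 0 0 0; -1 0 0 0.046 0 0 0; -1 0 0 0.046 0 0 0; -1 0 0 0.046 0 0 0"

```text
time_s: 4.23
eef_pos: [0.5558, -0.1954, 0.0544]
eef_rot: [-0.006, 0.94, 0.017, 0.342]
wrist_force: [0.9, -0.2, 0.0]
opening: 1.002
grasp_force: 0.0
```

```bash
python3 - <<'E'
from h import *
c=cam('scene'); t=cam('top')
im=np.zeros((600,800,3),np.uint8)
im[:,:400]=cv2.resize(c['img'][175:250,290:340],(400,600),interpolation=3); im[:,400:]=cv2.resize(t['img'][180:270,310:370],(400,600),interpolation=3)
cv2.imwrite('pics/s5.png',im[:,:,::-1])
o=ctrl.get_obs();print(o['time_s'],o['eef_pos'],o['opening'],o['wrist_force'])
zt=rot(o).as_matrix(); Q=np.r_[cloud(t).reshape(-1,3),cloud(c).reshape(-1,3)]
L=(Q-o['eef_pos'])@zt; k=(abs(L[:,0])<.03)&(abs(L[:,1])<.06)&(abs(L[:,1])>.03)&(abs(L[:,2])<.08)&(Q[:,2]>.06)
for s in(1,-1):
    q=L[k&(L[:,1]*s>0)]; print(len(q),np.percentile(q[:,2],[90,98,100]).round(3),q[q[:,2]>np.percentile(q[:,2],90)].mean(0).round(3))
E
```

```text
4.3333 [ 0.5558204  -0.19586926  0.05513261] 0.9952156329006601 [-1.46975216 -0.3536783   0.35917649]
57 [-0.039 -0.035 -0.034] [ 0.007  0.05  -0.037]
102 [-0.037 -0.03  -0.028] [ 0.002 -0.051 -0.033]
```

View pics/s5.png

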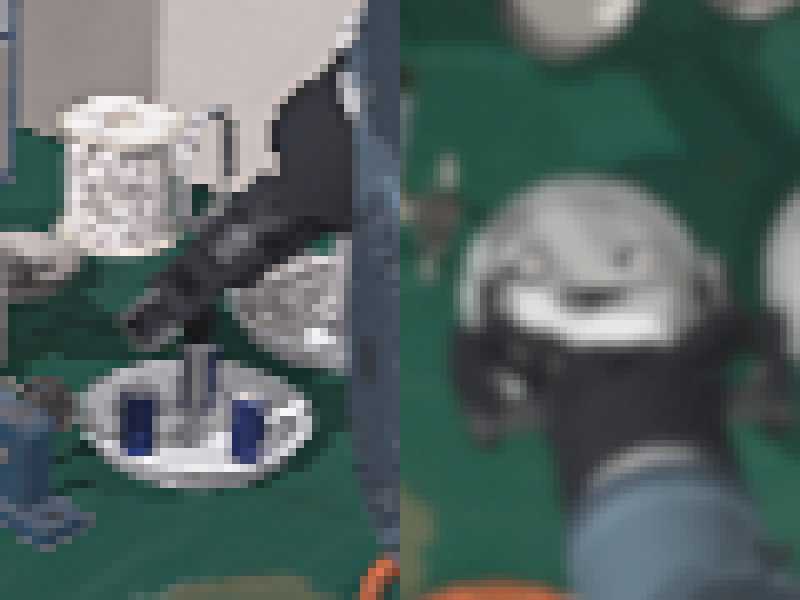

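The open tips now reach past the sleeve, at about (150,320) in the left crop. They are at tool z = -34 mm, which fits the offset, and the pan is still in place. Closing.

Emit:
servo_tool --series "1 0 0 0 0 0 0; 1 0 0 0 0 0 0; 1 0 0 0 0 0 0; 1 0 0 0 0 0 0; 1 0 0 0 0 0 0; 1 0 0 0 0 0 0; 1 0 0 0 0 0 0; 1 0 0 0 0 0 0; 1 0 0 0 0 0 0; 1 0 0 0 0 0 0"

```text
time_s: 5.17
eef_pos: [0.556, -0.196, 0.0554]
eef_rot: [-0.006, 0.939, 0.017, 0.343]
wrist_force: [-4.5, 1.5, 5.7]
opening: 0.176
grasp_force: 58.5
```

Emit:
servo_tool --series "1 0.003 0 -0.0036 0 0 0; 1 0.008 0 -0.0095 0 0 0; 1 0.016 0 -0.019 0 0 0; 1 0.027 0 -0.032 0 0 0; 1 0.039 0 -0.0465 0 0 0; 1 0.051 0 -0.061 0 0 0; 1 0.063 0 -0.075 0 0 0; 1 0.075 0 -0.0895 0 0 0; 1 0.086 0 -0.1025 0 0 0; 1 0.094 0 -0.112 0 0 0; 1 0.099 0 -0.118 0 0 0; 1 0.1 0 -0.119 0 0 0"

```text
time_s: 6.17
eef_pos: [0.5562, -0.1962, 0.212]
eef_rot: [-0.005, 0.939, 0.017, 0.343]
wrist_force: [0.0, -1.4, -2.0]
opening: 0.173
grasp_force: 58.6
```

Emit:
servo_tool --series "1 0 0 0 0 0 0; 1 0 0 0 0 0 0; 1 0 0 0 0 0 0; 1 0 0 0 0 0 0; 1 0 0 0 0 0 0; 1 0 0 0 0 0 0"

```text
time_s: 6.67
eef_pos: [0.5557, -0.1957, 0.2099]
eef_rot: [-0.006, 0.94, 0.016, 0.342]
wrist_force: [-1.2, -0.0, -2.1]
opening: 0.174
grasp_force: 58.6
```

```bash
python3 - <<'E'
from h import *
c=cam('scene'); t=cam('top'); o=ctrl.get_obs();print(o['time_s'],o['eef_pos'],o['wrist_force'],o['grasp_force'])
for c in(c,t):
    P=cloud(c).reshape(-1,3);x,y,z=P.T
    q=P[(z>.272)&(z<.34)&(x>.518)&(np.hypot(x-.53,y+.196)<.03)]; 
    if len(q)<5: continue
    w=np.linalg.eigh(np.cov(q[:,:2].T))[1][:,1]; print(len(q),q.mean(0).round(4),q.min(0).round(3),q.max(0).round(3),np.degrees(np.arctan2(w[1],w[0])))
    hi=q[q[:,2]>.315];lo=q[q[:,2]<.3]; print(hi.mean(0),lo.mean(0))
M=rot(o).as_matrix(); print(M.round(3).tolist())
# target: rotate pan 28deg about world z; bar point world
bar=np.array([.530,-.1962,.172+.155]); g=np.array([.5885-.06*.866,.238-.03,.327])
Rz=R.from_euler('z',28,degrees=True); p=g+Rz.apply(o['eef_pos']-bar)
r=rot(o); print(r.inv().apply(p-o['eef_pos']).round(4),(r.inv()*Rz*r).as_rotvec(degrees=True).round(2))
E
```

```text
6.7667 [ 0.55579944 -0.19579705  0.21019244] [-0.6733933  -0.12279384 -2.84999548] 58.63431215286255
53 [ 0.5327 -0.1921  0.3045] [ 0.527 -0.22   0.275] [ 0.539 -0.173  0.329] 95.35421472417787
[ 0.53331422 -0.18927424  0.32322796] [ 0.53194085 -0.19179842  0.28868078]
64 [ 0.5284 -0.1968  0.3088] [ 0.519 -0.219  0.272] [ 0.532 -0.176  0.332] 89.20028712968036
[ 0.52913824 -0.1953655   0.32530996] [ 0.52724291 -0.2005201   0.27837174]
[[0.765, 0.035, 0.643], [0.027, -0.999, 0.023], [0.643, -0.0, -0.766]]
[ 0.0136 -0.4159  0.0115] [ 18.01  -0.   -21.44]
```

Emit:
servo_tool --series "1 0 -0.003 0 0 0 0; 1 0 -0.01 0 0 0 0; 1 0.001 -0.022 0.001 0 0 0; 1 0.001 -0.038 0.001 0 0 0; 1 0.002 -0.056 0.001 0 0 0; 1 0.002 -0.075 0.002 0 0 0; 1 0.003 -0.095 0.002 0 0 0; 1 0.004 -0.115 0.003 0 0 0; 1 0.005 -0.136 0.004 0 0 0; 1 0.006 -0.157 0.005 0 0 0; 1 0.006 -0.178 0.005 0 0 0; 1 0.007 -0.2 0.006 0 0 0"

```text
time_s: 7.77
eef_pos: [0.5574, 0.0065, 0.2104]
eef_rot: [-0.006, 0.939, 0.017, 0.343]
wrist_force: [-0.7, -0.1, -1.7]
opening: 0.17
grasp_force: 58.6
```

Emit:
servo_tool --series "1 0 -0.022 0 0.9 0 -1.1; 1 0.001 -0.044 0.001 2.2 0 -2.6; 1 0.002 -0.066 0.001 4 0 -4.8; 1 0.002 -0.088 0.002 6 0 -7.1; 1 0.003 -0.11 0.002 8 0 -9.5; 1 0.004 -0.132 0.003 10 0 -11.9; 1 0.004 -0.153 0.004 12 0 -14.3; 1 0.005 -0.173 0.004 14 0 -16.7; 1 0.006 -0.19 0.005 16 0 -19; 1 0.006 -0.203 0.006 17.3 0 -20.6; 1 0.007 -0.212 0.006 18 0 -21.4; 1 0.007 -0.216 0.006 18 0 -21.4"

```text
time_s: 8.77
eef_pos: [0.5593, 0.2219, 0.2103]
eef_rot: [-0.089, 0.907, 0.243, 0.331]
wrist_force: [-0.6, 0.3, -1.7]
opening: 0.172
grasp_force: 58.6
```

Emit:
servo_tool --series "1 0 0 0 0 0 0; 1 0 0 0 0 0 0; 1 0 0 0 0 0 0; 1 0 0 0 0 0 0; 1 0 0 0 0 0 0; 1 0 0 0 0 0 0; 1 0 0 0 0 0 0; 1 0 0 0 0 0 0"

```text
time_s: 9.43
eef_pos: [0.5598, 0.2203, 0.2103]
eef_rot: [-0.088, 0.908, 0.243, 0.331]
wrist_force: [-0.1, 0.4, -2.3]
opening: 0.172
grasp_force: 58.6
```

```bash
cat > look.py <<'E'
from h import *
# scene geometry of hook and loop, in stand frame (front = -x), seat0 estimate
S0=np.array([.5885,.238]); Rs=R.from_euler('z',30,degrees=True).as_matrix()[:2,:2]
def loop(c,ex=None):
    P=cloud(c).reshape(-1,3); L=np.c_[(P[:,:2]-S0)@Rs,P[:,2]]; return L
if __name__=='__main__':
    c=cam('scene'); t=cam('top'); o=ctrl.get_obs(); print(o['time_s'],o['eef_pos'],o['wrist_force'])
    for n,c in(('s',c),('t',t)):
        L=loop(c)
        k=(abs(L[:,1])<.035)&(L[:,0]>-.075)&(L[:,0]<-.045)&(L[:,2]>.272)&(L[:,2]<.34); q=L[k]
        if len(q)>5:
            b=q[q[:,2]>.318]; print(n,'loop',len(q),q.mean(0).round(4),'bar',len(b),b.mean(0).round(4),'y',q[:,1].min(),q[:,1].max(),'slope dx/dy',np.polyfit(q[:,1],q[:,0],1).round(3),'ztop',np.percentile(q[:,2],97), 'dx/dz',np.polyfit(q[:,2],q[:,0],1)[0].round(3))
        k=(abs(L[:,1])<.02)&(L[:,0]>-.035)&(L[:,0]<.03)&(L[:,2]>.272)&(L[:,2]<.358); q=L[k]
        if len(q)>5: print(n,'hook',len(q),q.mean(0).round(4),'min',q.min(0).round(3),'max',q.max(0).round(3),'slope',np.polyfit(q[:,0],q[:,1],1).round(3),'shank',q[q[:,2]>.345].mean(0).round(4))
    cv2.imwrite('pics/s6.png',cv2.resize(cam('scene')['img'][120:270,170:320],(600,600),interpolation=3)[:,:,::-1])
E
python3 look.py
```

```text
9.5333 [0.55979373 0.22040475 0.21017637] [ 0.44112675  0.54712822 -2.62227235]
s loop 92 [-0.0589  0.0032  0.2995] bar 20 [-0.0574  0.0062  0.325 ] y -0.022415423052319264 0.03216906053085791 slope dx/dy [-0.02  -0.059] ztop 0.32906148369677296 dx/dz 0.098
s hook 105 [0.0016 0.002  0.3164] min [-0.025 -0.007  0.281] max [0.018 0.012 0.357] slope [-0.033  0.002] shank [-1.000e-04  2.400e-03  3.503e-01]
t loop 90 [-6.160e-02  2.000e-04  3.016e-01] bar 34 [-0.0597 -0.0018  0.327 ] y -0.03410364361749978 0.034202636113929846 slope dx/dy [-0.034 -0.062] ztop 0.3310964564117844 dx/dz 0.076
t hook 19 [-0.0175 -0.0014  0.2995] min [-0.027 -0.004  0.281] max [-0.007  0.002  0.31 ] slope [-0.035 -0.002] shank [nan nan nan]look.py:14: RuntimeWarning: Mean of empty slice.
  if len(q)>5: print(n,'hook',len(q),q.mean(0).round(4),'min',q.min(0).round(3),'max',q.max(0).round(3),'slope',np.polyfit(q[:,0],q[:,1],1).round(3),'shank',q[q[:,2]>.345].mean(0).round(4))
  ret = um.true_divide(
```

View pics/s6.png

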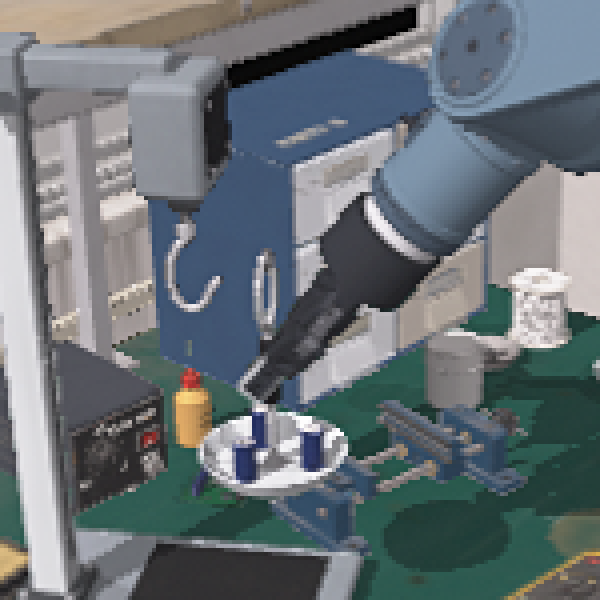

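The pan is level. Its loop is in front of the hook, at (265,290) against the hook at (195,280), and about 59 mm forward of the seat. Now I'll pass the bar over the tip.

Emit:
servo_tool --series "1 0.001 0 0.0008 0 0 0; 1 0.003 0 0.0025 0 0 0; 1 0.007 0 0.0059 0 0 0; 1 0.012 0 0.01 0 0 0; 1 0.017 0 0.0143 0 0 0; 1 0.022 0 0.0185 0 0 0; 1 0.027 0 0.0227 0 0 0; 1 0.032 0 0.0269 0 0 0; 1 0.036 0 0.0302 0 0 0; 1 0.038 0 0.032 0 0 0; 1 0.039 0 0.0328 0 0 0; 1 0.039 0 0.0328 0 0 0"

```text
time_s: 10.58
eef_pos: [0.604, 0.2461, 0.21]
eef_rot: [-0.089, 0.908, 0.243, 0.331]
wrist_force: [-0.1, 0.9, -1.9]
opening: 0.17
grasp_force: 58.6
```

```bash
python3 - <<'E'
from look import *
F=[]
for i in range(14):
    c=cam('scene'); F.append(ctrl.get_obs()['wrist_force'])
print(np.mean(F,0),np.std(F,0)); c=cam('scene');t=cam('top');o=ctrl.get_obs();print(o['time_s'],o['eef_pos'])
for c in(c,t):
    L=loop(c);q=L[(abs(L[:,1])<.03)&(abs(L[:,0])<.035)&(L[:,2]>.272)&(L[:,2]<.358)]
    b=q[(abs(q[:,1])>.01)]; print(len(b),'loop sides',b.mean(0).round(4), np.polyfit(b[:,2],b[:,0],1).round(3),'top',b[b[:,2]>.315].mean(0).round(4))
    h=q[(abs(q[:,1])<.007)];print('hook',len(h),h.min(0).round(3),h.max(0).round(3))
cv2.imwrite('pics/s7.png',cv2.resize(cam('scene')['img'][150:225,190:265],(600,600),interpolation=3)[:,:,::-1])
E
```

```text
[-0.12534439  0.09811186 -1.83919555] [0.60927731 0.52215379 0.45006199]
11.3833 [0.60387888 0.24598737 0.21015462]
80 loop sides [-0.012   0.0098  0.3003] [ 0.377 -0.125] top [-0.0067  0.0062  0.3211]
hook 106 [-0.027 -0.006  0.272] [0.019 0.007 0.356]
53 loop sides [-0.0225 -0.0008  0.2869] [-0.245  0.048] top [nan nan nan]
hook 27 [-0.034 -0.007  0.274] [-0.006  0.006  0.314]<stdin>:8: RuntimeWarning: Mean of empty slice.
  ret = um.true_divide(
```

View pics/s7.png

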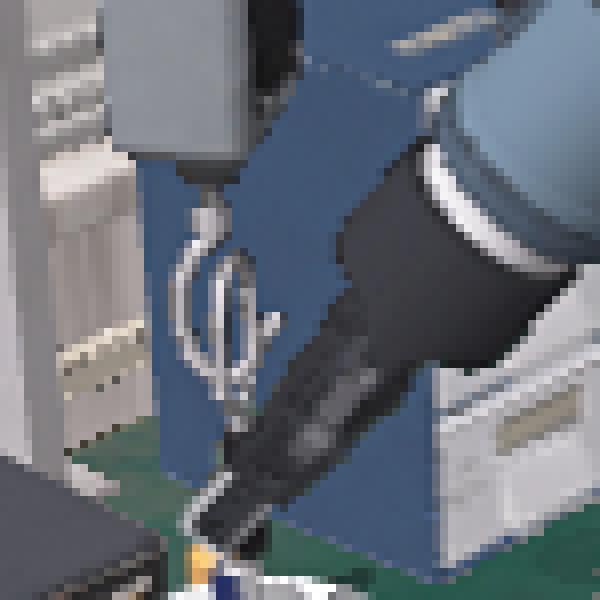

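The loop now encircles the hook: the bar, at (235,260), is behind the tip at (275,320) and in front of the hook's back. Lowering gently into the bowl.

Emit:
servo_tool --series "1 -0.001 0 0.0012 0 0 0; 1 -0.0032 0 0.0038 0 0 0; 1 -0.0069 0 0.0098 0 0 0; 1 -0.0106 0 0.0172 0 0 0; 1 -0.0129 0 0.0231 0 0 0; 1 -0.0152 0 0.029 0 0 0; 1 -0.017 0 0.0327 0 0 0; 1 -0.019 0 0.035 0 0 0; 1 -0.0203 0 0.0366 0 0 0; 1 -0.0215 0 0.0381 0 0 0; 1 -0.0228 0 0.0396 0 0 0; 1 -0.0228 0 0.0396 0 0 0"

```text
time_s: 12.43
eef_pos: [0.6108, 0.25, 0.1651]
eef_rot: [-0.088, 0.908, 0.243, 0.331]
wrist_force: [-0.1, -0.2, -1.3]
opening: 0.172
grasp_force: 58.7
```

```bash
cat > m.py <<'E'
from look import *
F=[];H=[];T=[]
for i in range(16):
    c=cam('scene'); o=ctrl.get_obs(); F.append(o['wrist_force']);T.append(o['torque'])
    if i%4==3:
        L=loop(c);q=L[(abs(L[:,1])<.012)&(abs(L[:,0])<.035)&(L[:,2]>.22)&(L[:,2]<.358)]
        H.append(q[q[:,0]>.011][:,2].mean()); 
F=np.array(F);F[:,:2]=F[:,:2]@Rs
print(o['time_s'],'F stand',np.mean(F,0).round(2),'se',(np.std(F,0)/4).round(2),'tq',np.mean(T,0).round(3),'hookback z',np.mean(H).round(4),o['eef_pos'].round(4))
E
python3 m.py
```

```text
13.2333 F stand [-0.56  0.18 -1.27] se [0.12 0.15 0.09] tq [-0.221  0.401  0.025] hookback z 0.3006 [0.6109 0.25   0.1652]
```

Emit:
servo_tool --series "1 -0.0008 0 0.0002 0 0 0; 1 -0.002 0 0.0008 0 0 0; 1 -0.003 0 0.0014 0 0 0; 1 -0.004 0 0.002 0 0 0; 1 -0.005 0 0.0026 0 0 0; 1 -0.006 0 0.0032 0 0 0; 1 -0.007 0 0.0038 0 0 0; 1 -0.008 0 0.0043 0 0 0; 1 -0.009 0 0.0048 0 0 0; 1 -0.0095 0 0.0051 0 0 0; 1 -0.0095 0 0.0051 0 0 0; 1 -0.0095 0 0.0051 0 0 0"

```text
time_s: 14.23
eef_pos: [0.6075, 0.248, 0.1553]
eef_rot: [-0.088, 0.908, 0.243, 0.331]
wrist_force: [0.8, 0.5, -1.1]
opening: 0.17
grasp_force: 58.5
```

```bash
python3 m.py
```

```text
15.0333 F stand [ 1.88 -0.4  -0.62] se [0.11 0.18 0.11] tq [-0.15   0.263 -0.024] hookback z 0.2931 [0.6074 0.248  0.1552]
```

Emit:
servo_tool --series "1 0.0002 0 0.0008 0 0 0; 1 0.0004 0 0.0016 0 0 0; 1 0.0006 0 0.0024 0 0 0; 1 0.0006 0 0.0031 0 0 0; 1 0.0006 0 0.0031 0 0 0; 1 0.0006 0 0.0031 0 0 0"

```text
time_s: 15.53
eef_pos: [0.6093, 0.2493, 0.1529]
eef_rot: [-0.089, 0.908, 0.243, 0.331]
wrist_force: [-0.5, -0.9, 0.2]
opening: 0.167
grasp_force: 58.9
```

```bash
python3 m.py
```

```text
16.3333 F stand [-1.38  0.49 -0.34] se [0.12 0.15 0.08] tq [-0.185  0.339  0.04 ] hookback z 0.2909 [0.6095 0.2492 0.1532]
```

Emit:
servo_tool --series "1 -0.0007 0 0.0004 0 0 0; 1 -0.0014 0 0.0009 0 0 0; 1 -0.002 0 0.0013 0 0 0; 1 -0.0027 0 0.0017 0 0 0; 1 -0.0027 0 0.0017 0 0 0; 1 -0.0027 0 0.0017 0 0 0"

```text
time_s: 16.83
eef_pos: [0.6089, 0.2487, 0.1503]
eef_rot: [-0.088, 0.908, 0.243, 0.331]
wrist_force: [0.7, 0.7, 0.3]
opening: 0.172
grasp_force: 58.7
```

```bash
python3 m.py
```

```text
17.6333 F stand [ 1.31  0.25 -0.1 ] se [0.11 0.11 0.14] tq [-0.129  0.247  0.047] hookback z 0.2881 [0.6087 0.2487 0.1502]
```

Emit:
servo_tool --series "1 -0.0001 0 0.0006 0 0 0; 1 -0.0002 0 0.0011 0 0 0; 1 -0.0002 0 0.0011 0 0 0; 1 -0.0002 0 0.0011 0 0 0; 1 -0.0002 0 0.0011 0 0 0; 1 -0.0002 0 0.0011 0 0 0"

```text
time_s: 18.13
eef_pos: [0.6091, 0.249, 0.1491]
eef_rot: [-0.089, 0.908, 0.243, 0.331]
wrist_force: [0.1, -0.1, 1.4]
opening: 0.171
grasp_force: 58.8
```

```bash
python3 m.py
```

```text
18.9333 F stand [-0.37  0.21  0.17] se [0.09 0.09 0.12] tq [-0.148  0.289  0.028] hookback z 0.2872 [0.6091 0.249  0.1492]
```

Emit:
servo_tool --series "0.65 0 0 0 0 0 0; 0.6 0 0 0 0 0 0; 0.5 0 0 0 0 0 0; 0.4 0 0 0 0 0 0; 0.2 0 0 0 0 0 0; 0 0 0 0 0 0 0; -0.3 0 0 0 0 0 0; -0.6 0 0 0 0 0 0; -1 0 0 0 0 0 0; -1 0 0 0 0 0 0; -1 0 0 0 0 0 0; -1 0 0 0 0 0 0"

```text
time_s: 19.93
eef_pos: [0.6092, 0.249, 0.1492]
eef_rot: [-0.088, 0.908, 0.243, 0.331]
wrist_force: [0.3, 0.6, -0.6]
opening: 0.999
grasp_force: 0.0
```

```bash
python3 m.py; python3 - <<'E'
from look import *
c=cam('scene'); cv2.imwrite('pics/s8.png',cv2.resize(c['img'][130:280,170:320],(600,600),interpolation=3)[:,:,::-1])
E
```

```text
20.7333 F stand [ 0.09 -0.   -0.22] se [0.11 0.13 0.12] tq [-0.144  0.251 -0.009] hookback z 0.2873 [0.6092 0.249  0.1492]
```

View pics/s8.png

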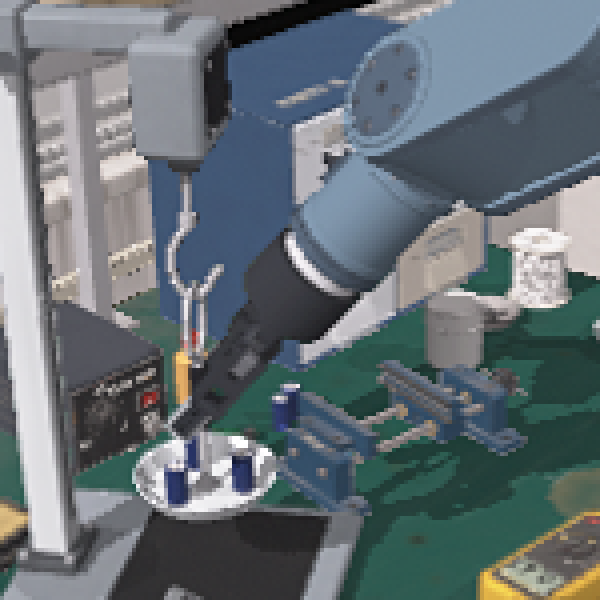

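The pan hangs freely with the loop in the hook's bowl at (200,285). The gripper is open around the sleeve, and the hook height has not changed (0.2872 before, 0.2873 after). Backing off along the tool axis.

Emit:
servo_tool --series "-1 0 0 -0.003 0 0 0; -1 0 0 -0.009 0 0 0; -1 0 0 -0.018 0 0 0; -1 0 0 -0.028 0 0 0; -1 0 0 -0.039 0 0 0; -1 0 0 -0.05 0 0 0; -1 0 0 -0.062 0 0 0; -1 0 0 -0.074 0 0 0; -1 0 0 -0.087 0 0 0; -1 0 0 -0.1 0 0 0; -1 0 0 -0.111 0 0 0; -1 0 0 -0.12 0 0 0"

```text
time_s: 21.78
eef_pos: [0.5418, 0.2101, 0.2423]
eef_rot: [-0.088, 0.907, 0.243, 0.331]
wrist_force: [0.0, 0.3, -0.3]
opening: 1.002
grasp_force: 0.0
```

```bash
python3 - <<'E'
from look import *
Z=[]
for i in range(12):
    c=cam('scene'); L=loop(c)
    q=L[(abs(L[:,1])<.012)&(abs(L[:,0])<.035)&(L[:,2]>.22)&(L[:,2]<.358)]; p=L[(abs(L[:,1])<.08)&(abs(L[:,0])<.08)&(L[:,2]>.08)&(L[:,2]<.135)]
    Z.append(np.r_[q[q[:,0]>.011][:,2].mean(),p.mean(0)])
print(np.round(Z,4)); print(ctrl.get_obs()['time_s'],ctrl.get_obs()['eef_pos'])
e=-.0025*np.array([.866,.5]); go([.4453+e[0],.340+e[1],.0766+.045],30,0,off=-.021)
E
```

```text
[[ 2.882e-01 -3.000e-04  1.900e-03  1.070e-01]
 [ 2.878e-01 -3.000e-04  1.900e-03  1.070e-01]
 [ 2.861e-01 -3.000e-04  1.900e-03  1.070e-01]
 [ 2.854e-01 -3.000e-04  1.800e-03  1.070e-01]
 [ 2.892e-01 -3.000e-04  1.900e-03  1.071e-01]
 [ 2.873e-01 -2.000e-04  1.900e-03  1.069e-01]
 [ 2.872e-01 -3.000e-04  1.800e-03  1.069e-01]
 [ 2.871e-01 -3.000e-04  2.000e-03  1.070e-01]
 [ 2.870e-01 -4.000e-04  2.000e-03  1.071e-01]
 [ 2.883e-01 -2.000e-04  1.600e-03  1.070e-01]
 [ 2.877e-01 -3.000e-04  2.000e-03  1.071e-01]
 [ 2.877e-01 -3.000e-04  2.000e-03  1.071e-01]]
22.3833 [0.54220277 0.21054537 0.24061041]
shift [-0.1067 -0.1605  0.0933] turn [-1.000e-02 -4.001e+01 -3.000e-02] world d [-0.0991  0.1282 -0.14  ]
```

Emit:
servo_tool --series "1 -0.004 -0.006 0 0 -5 0; 1 -0.012 -0.018 0.002 0 -10 0; 1 -0.022 -0.034 0.006 0 -15 0; 1 -0.034 -0.052 0.014 0 -20 0; 1 -0.047 -0.072 0.026 0 -25 0; 1 -0.06 -0.091 0.04 0 -30 0; 1 -0.073 -0.11 0.054 0 -35 0; 1 -0.085 -0.128 0.068 0 -40 0; 1 -0.095 -0.143 0.08 0 -40 0; 1 -0.102 -0.154 0.088 0 -40 0; 1 -0.106 -0.159 0.092 0 -40 0; 1 -0.1067 -0.1605 0.0933 0 -40 0"

```text
time_s: 23.38
eef_pos: [0.4418, 0.3387, 0.0996]
eef_rot: [0.0, 0.966, 0.259, -0.001]
wrist_force: [-0.1, 0.1, -1.1]
opening: -0.0
grasp_force: 0.0
```

Emit:
servo_tool --series "1 0 0 0 0 0 0; 1 0 0 0 0 0 0; 1 0 0 0 0 0 0; 1 0 0 0 0 0 0; 1 0 0 0 0 0 0; 1 0 0 0 0 0 0"

```text
time_s: 23.88
eef_pos: [0.4438, 0.3385, 0.1015]
eef_rot: [-0.0, 0.966, 0.258, 0.001]
wrist_force: [-0.1, -0.1, 0.5]
opening: 0.001
grasp_force: 0.0
```

```bash
python3 - <<'E'
from look import *
o=ctrl.get_obs(); M=rot(o).as_matrix(); print(o['time_s'],o['eef_pos'],M.round(3).tolist(),o['wrist_force'])
for n in('scene','top'):
    c=cam(n);P=cloud(c);Q=P.reshape(-1,3);L=(Q-o['eef_pos'])@M; k=(abs(L[:,0])<.03)&(abs(L[:,1])<.03)&(Q[:,2]>.1)
    q=L[k]; print(n,k.sum(),'max z',np.sort(q[:,2])[-8:].round(3)); b=q[(q[:,2]>q[:,2].max()-.012)]; print('tip mean',b.mean(0).round(4),b.min(0).round(3),b.max(0).round(3))
    im=c['img'].astype(int); m=(im.min(2)>190)&(np.hypot(P[...,0]-.4453,P[...,1]-.34)<.03)&(P[...,2]>.06)&(P[...,2]<.09); 
    if m.sum():
        v,u=np.where(m); print('key',m.sum(),P[m].mean(0), onplane(c,[[u.mean(),v.mean()]],.0766))
e=-.0025*np.array([.866,.5]); go([.4453+e[0],.340+e[1],.0766],30,0,off=-.021)
E
```

```text
23.8833 [0.44384854 0.33845925 0.10152921] [[0.867, 0.499, 0.002], [0.499, -0.867, 0.001], [0.002, 0.0, -1.0]] [-0.06438253 -0.07729327  0.53753985]
scene 583 max z [-0.016 -0.016 -0.015 -0.015 -0.014 -0.014 -0.014 -0.013]
tip mean [-0.002  -0.0076 -0.0192] [-0.011 -0.015 -0.025] [ 0.011  0.004 -0.013]
key 45 [0.44527632 0.34191516 0.07508704] [[0.44384092 0.34330591 0.0766    ]]
top 838 max z [-0.058 -0.039 -0.035 -0.031 -0.031 -0.028 -0.024 -0.02 ]
tip mean [-0.0121  0.0038 -0.0266] [-0.014 -0.001 -0.031] [-0.009  0.008 -0.02 ]
key 5 [0.43928645 0.33173452 0.07788347] [[0.43927628 0.33206779 0.0766    ]]
shift [-0.0003 -0.0004  0.0456] turn [ 0.01 -0.07 -0.06] world d [-0.0004  0.0002 -0.0456]
```

Emit:
servo_tool --series "1 0 0 0.003 0 0 0; 1 0 0 0.008 0 0 0; 1 0 0 0.014 0 0 0; 1 0 0 0.02 0 0 0; 1 0 0 0.026 0 0 0; 1 0 0 0.031 0 0 0; 1 0 0 0.035 0 0 0; 1 0 0 0.038 0 0 0; 1 0 0 0.041 0 0 0; 1 0 0 0.043 0 0 0; 1 0 0 0.043 0 0 0; 1 0 0 0.043 0 0 0"

```text
time_s: 24.98
eef_pos: [0.4431, 0.3386, 0.0581]
eef_rot: [0.0, 0.966, 0.259, 0.0]
wrist_force: [-3.7, -1.2, 4.2]
opening: 0.003
grasp_force: 1.9
```

Emit:
servo_tool --series "1 0 0 0.001 0 0 0; 1 0 0 0.002 0 0 0; 1 0 0 0.003 0 0 0; 1 0 0 0.003 0 0 0; 1 0 0 0.003 0 0 0"

```text
time_s: 25.4
eef_pos: [0.4435, 0.3388, 0.0564]
eef_rot: [-0.0, 0.966, 0.259, 0.0]
wrist_force: [-7.4, -4.2, 14.3]
opening: 0.001
grasp_force: 7.4
```

Emit:
servo_tool --series "1 0 0 -0.005 0 0 0; 1 0 0 -0.01 0 0 0; 1 -0.002 0 -0.015 0 0 0; 1 -0.004 0 -0.017 0 0 0; 1 -0.006 0 -0.017 0 0 0; 1 -0.006 0 -0.017 0 0 0; 1 -0.006 0 -0.017 0 0 0"

```text
time_s: 25.98
eef_pos: [0.4379, 0.3355, 0.0717]
eef_rot: [-0.0, 0.966, 0.258, 0.0]
wrist_force: [0.9, -1.2, -0.7]
opening: 0.001
grasp_force: 0.0
```

```bash
python3 - <<'E'
from look import *
t=dict(np.load('/tmp/top1.npz')); s=dict(np.load('/tmp/scene1.npz'))
K=np.array([.4453,.340])
for c in(t,s):
    P=cloud(c).reshape(-1,3); L=np.c_[(P[:,:2]-K)@Rs,P[:,2]]
    for a in np.arange(-.03,.04,.004):
        q=L[(abs(L[:,1])<.008)&(abs(L[:,0]-a)<.002)&(L[:,2]>.015)]; print(round(a,3),np.sort(q[:,2]).round(3).tolist()[-6:])
    q=L[(L[:,2]>.071)&(abs(L[:,0])<.02)&(abs(L[:,1])<.02)]; print('keytop',len(q),q.mean(0),q.min(0),q.max(0))
    print()
o=ctrl.get_obs();print(o['time_s'],o['eef_pos'],o['wrist_force'])
E
```

```text
-0.03 [0.017, 0.018, 0.019, 0.019, 0.02, 0.02]
-0.026 [0.039, 0.045, 0.046, 0.052, 0.054, 0.055]
-0.022 [0.054, 0.054, 0.056, 0.057, 0.063, 0.068]
-0.018 [0.065, 0.066, 0.067, 0.067, 0.067, 0.068]
-0.014 [0.066, 0.066, 0.068, 0.07, 0.07, 0.073]
-0.01 [0.074, 0.076, 0.078, 0.078, 0.08, 0.08]
-0.006 [0.075, 0.075, 0.076, 0.077, 0.077, 0.08]
-0.002 [0.073, 0.074, 0.076, 0.079, 0.079, 0.083]
0.002 [0.074, 0.076, 0.076, 0.076, 0.079]
0.006 [0.071, 0.072, 0.076, 0.078, 0.078, 0.081]
0.01 [0.06, 0.064, 0.064, 0.067, 0.068, 0.078]
0.014 [0.064, 0.065, 0.066, 0.067, 0.067, 0.069]
0.018 [0.055, 0.056, 0.067]
0.022 [0.056, 0.06, 0.063, 0.065, 0.065, 0.066]
0.026 [0.064, 0.066, 0.067, 0.067, 0.067, 0.072]
0.03 [0.07, 0.071, 0.072, 0.072, 0.072, 0.073]
0.034 [0.069, 0.07, 0.07, 0.071, 0.073, 0.077]
0.038 [0.074, 0.074, 0.074, 0.076, 0.077, 0.079]
keytop 52 [-0.0019202  -0.00203647  0.07594708] [-0.01234239 -0.01682956  0.07125265] [0.00810739 0.01288892 0.08301359]

-0.03 [0.015, 0.02, 0.02, 0.021]
-0.026 [0.019, 0.019, 0.02, 0.022, 0.022, 0.023]
-0.022 [0.051, 0.051, 0.051, 0.051, 0.052, 0.056]

[... 174 characters left out ...]
6, 0.077, 0.077, 0.079]
-0.002 [0.074, 0.077, 0.078, 0.078, 0.079, 0.08]
0.002 [0.07, 0.075, 0.076, 0.078, 0.078, 0.078]
0.006 [0.067, 0.073, 0.076, 0.077, 0.078, 0.079]
0.01 [0.071, 0.075, 0.077, 0.077, 0.077, 0.077]
0.014 [0.066, 0.068, 0.068, 0.077]
0.018 [0.068, 0.068, 0.068, 0.069]
0.022 [0.054, 0.057, 0.057]
0.026 [0.063, 0.065, 0.065, 0.066, 0.067, 0.068]
0.03 [0.067, 0.067, 0.068, 0.068, 0.07, 0.071]
0.034 [0.07, 0.07, 0.071, 0.071, 0.071]
0.038 [0.071, 0.072, 0.073, 0.074, 0.075, 0.075]
keytop 45 [0.00140926 0.0013584  0.07602434] [-0.0103726  -0.01156473  0.07121612] [0.01262751 0.0105087  0.07998527]

25.9833 [0.43792614 0.33553061 0.07166099] [ 0.85462419 -1.16012716 -0.69483793]
```

Emit:
servo_tool --series "1 0.001 0 0.003 0 0 0; 1 0.003 0 0.006 0 0 0; 1 0.003 0 0.009 0 0 0; 1 0.003 0 0.009 0 0 0; 1 0.003 0 0.009 0 0 0; 1 0.003 0 0.009 0 0 0"

```text
time_s: 26.48
eef_pos: [0.4407, 0.3371, 0.0628]
eef_rot: [-0.0, 0.966, 0.258, 0.0]
wrist_force: [0.2, -0.5, -0.7]
opening: 0.0
grasp_force: 0.0
```

Emit:
servo_tool --series "1 0 0 0.0015 0 0 0; 1 0 0 0.0015 0 0 0; 1 0 0 0.0015 0 0 0; 1 0 0 0.0015 0 0 0"

```text
time_s: 26.82
eef_pos: [0.4408, 0.3372, 0.0616]
eef_rot: [-0.0, 0.966, 0.259, 0.0]
wrist_force: [-0.0, 0.6, 2.3]
opening: -0.004
grasp_force: 0.9
```

Emit:
servo_tool --series "1 0 0 0.0015 0 0 0; 1 0 0 0.0015 0 0 0; 1 0 0 0.0015 0 0 0; 1 0 0 0.0015 0 0 0"

```text
time_s: 27.15
eef_pos: [0.4409, 0.3372, 0.0601]
eef_rot: [-0.0, 0.966, 0.259, 0.001]
wrist_force: [-0.4, -0.8, 2.9]
opening: 0.003
grasp_force: 1.4
```

Emit:
servo_tool --series "1 0 0 0.0015 0 0 0; 1 0 0 0.0015 0 0 0; 1 0 0 0.0015 0 0 0; 1 0 0 0.0015 0 0 0"

```text
time_s: 27.48
eef_pos: [0.4409, 0.3373, 0.0586]
eef_rot: [-0.0, 0.966, 0.259, 0.001]
wrist_force: [0.2, 0.4, 4.9]
opening: -0.002
grasp_force: 1.8
```

Emit:
servo_tool --series "1 0 0 0.001 0 0 0; 1 0 0 0.0015 0 0 0; 1 0 0 0.0015 0 0 0; 1 0 0 0.0015 0 0 0"

```text
time_s: 27.82
eef_pos: [0.4409, 0.3372, 0.057]
eef_rot: [-0.0, 0.966, 0.259, 0.001]
wrist_force: [-0.6, 0.3, 3.6]
opening: -0.001
grasp_force: 2.3
```

Emit:
servo_tool --series "1 0 0 0.001 0 0 0; 1 0 0 0.001 0 0 0; 1 0 0 0.001 0 0 0; 1 0 0 0.001 0 0 0"

```text
time_s: 28.15
eef_pos: [0.4409, 0.3373, 0.0565]
eef_rot: [-0.0, 0.966, 0.259, 0.001]
wrist_force: [-2.4, -1.1, 8.6]
opening: -0.004
grasp_force: 4.3
```

The key is at its stop. Retracting.

Emit:
servo_tool --series "1 0 0 -0.003 0 0 0; 1 0 0 -0.009 0 0 0; 1 0 0 -0.018 0 0 0; 1 0 0 -0.028 0 0 0; 1 0 0 -0.04 0 0 0; 1 0 0 -0.052 0 0 0; 1 0 0 -0.064 0 0 0; 1 0 0 -0.074 0 0 0; 1 0 0 -0.08 0 0 0; 1 0 0 -0.08 0 0 0; 1 0 0 -0.08 0 0 0; 1 0 0 -0.08 0 0 0"

```text
time_s: 29.15
eef_pos: [0.4403, 0.3369, 0.1354]
eef_rot: [0.0, 0.966, 0.259, -0.0]
wrist_force: [-0.8, -0.9, 0.4]
opening: 0.0
grasp_force: 0.0
```

```bash
python3 - <<'E'
from look import *
for i in range(4):
    c=cam('scene'); L=loop(c); p=L[(abs(L[:,1])<.08)&(abs(L[:,0])<.08)&(L[:,2]>.08)&(L[:,2]<.135)]; print(p.mean(0).round(4))
o=ctrl.get_obs(); print(o['time_s'],o['wrist_force'],o['eef_pos']); print(ctrl.hand_in())
E
```

```text
[0.0199 0.0092 0.1085]
[0.0199 0.0089 0.1084]
[0.0201 0.0087 0.1084]
[0.0201 0.0086 0.1083]
29.35 [-0.2354048   0.72662331  0.5065608 ] [0.44034712 0.33696507 0.13524667]
the job is handed in; nothing more can be done
None
```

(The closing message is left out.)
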